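Change over from file to chisel at the luthier's bench

ROBOT

A 7-joint arm with a two-finger parallel gripper is mounted at the origin on the work surface. World frame = base frame: x ahead of the robot, y to its left, z up, the work surface at z = 0. Lengths are in m, angles in rad, forces in N, time in s.
With the tool pointing down it reaches from about 0.35 to 0.9 m from the base axis. Payload 8.1 kg.
Tool frame: the origin (TCP) lies between the finger pads; the fingertips stand ahead of it and the grasp point (between the pads) is the TCP (arm.nose_length is the z of the fingertips in the tool frame, in m); z points along the fingers, y is the line along which they close (so a half turn about z gives the same grasp; the last joint's range is limited). The gripper opens to 92 mm and grips with 3 to 60 N. Pads are 19 mm wide; open, the fingers measure 130 mm over their backs; the gripper's body (75 mm by 190 mm) begins 47 mm behind the grasp point.
Start: joints at [-1.304, 0.434, 0.025, 1.573, -0.012, 1.134, -0.075], TCP at [0.226, 0.583, 0.246] pointing down, gripper open.
Joint ranges: [-2.62, 2.62], [-0.44, 2.09], [-1.27, 1.32], [0.08, 2.57], [-1.32, 4.46], [0.12, 2], [-2.74, 2.74]. Speed limits (rad/s): [2.22, 2.22, 3.01, 3.01, 3.14, 3.14, 3.14].

INTERFACE

Orientations are given as a rotation vector (axis times angle).
In Python, from cell import sensors, optics, arm gives the robot as it stands.
- The arm moves only by the tool arm_command, never from a script. Its argument "deltas" is one flat list of numbers, 7 for each row, row after row: the turn, a rotation vector about the world's x, y, z as a fraction of full scale, then the shift along the world's x, y, z as a fraction of full scale, then the finger opening in mm, from 0 to 91.8. In form: [wx, wy, wz, dx, dy, dz, fingers, wx, wy, wz, dx, dy, dz, fingers, ...]. A call has 1 to 20 rows; each row is the pose to reach, as a shift and turn from the pose commanded when the call began; what a row does not reach only later rows make up. Full scale, the value 1, is 1 m for a shift and 90 degrees for a turn. A row lasts 1/10 s, in which the tool goes at most 50 mm and 8.59 degrees, less where a joint would pass 70% of its speed; a pose out of reach is approached as far as the arm can. A call with a number of a shift or a turn outside -1 to 1 is refused whole. A call with a gripper value outside its range is refused whole. The fingers move at their own pace and stop on an object; "force" is the grip in N (left out, the last holds). Time passes only in rows, so rows that repeat a pose let the fingers close. It gives the time, the measured TCP pose, the force, the opening and the grip force at its end, in the units of the state.
- sensors.observe(): the state, without advancing time (a new reading comes with each control period).
- optics.get_image(name): name is "scene" or "side" or "wrist"; returns the picture (420x560x3 uint8, blue, green, red); there is no depth.
- optics.calibration(name): a dict with "camera_matrix" (3x3 intrinsics, pixels), "D" ([k1, k2, p1, p2, k3] as OpenCV has them; the pictures are not rectified), "rvec" (rotation vector, rad) and "tvec" (3), from world to camera coordinates, as OpenCV has them. Camera axes: x right, y down, z forward; pixel columns grow to the right and rows downward; lengths in m; the calibration is good to about 2 mm. A picture is of the moment at which its call begins: read the wrist's pose just before it. calibration takes no time and is no camera call; for the wrist camera it gives the pose at the moment of the call.
- arm.sign_off(): hands the job in; it is judged then, once.
The state is a dict: "clock": time; "joints": joint angles; "dq": joint speeds; "joint_efforts": joint torques, N m; "position": TCP position; "ee_rot": TCP orientation; "force": force on the tool from outside, world axes, zero at the start; "ft_torque": the same for the moment, N m; "width": opening from 0.0 (shut) to 1.0 (fully open); "gripper_force": force on a finger pad.
Only numpy, scipy, OpenCV 4.12 (cv2) and the standard library are available. Lean on these libraries where they do the work, as an engineer would, in place of code of your own. Each camera call takes 0.05 s, during which the arm holds its last target. There are 200 camera calls.

TASK

Change tools at the bench: put the file that lies on the green mat away in the wooden tray, laid down gently, flat on the tray floor, in line with the two files already there and with its handle at the same end as theirs. Then draw the long-handled chisel out of the sloped rack, turn it level and hold it still above the green mat, the whole chisel more than 20 cm above the bench, ready for its edge to be looked at. Finish while still holding it there, and leave all the other things where they are.

Things in the scene. Friction and masses are not known exactly. Their poses are not given: they have to be found in the camera images.
- file: The loose file lying on the green mat: flat-sided wooden handle 100 long x 22 wide x 20 high (mm), brass ferrule, dark steel blade 115 x 16 x 5 in line with it; 215 mm overall, 0.11 kg. Lies flat on its handle, blade 10 mm up. Origin: underside, where handle and blade meet; x along the blade to its tip, z up.
- file_grip (a point): On the file's axis in the handle, 25 mm from the ferrule end, at half height: about its centre of mass, a good place to grip (22 mm wide across the file's y).
- file_butt (a point): Centre of the file's handle end (100 mm behind the origin, 10 mm above the underside).
- file_tip (a point): Tip of the file's blade (115 mm ahead of the origin, 10 mm above the underside).
- tray: Fixed open wooden tray, outside 260 (x) x 180 (y) x 26 mm high, walls and floor 5 mm. Origin: centre of its underside, on the bench; x along its length, as the files lie, their handles at the -x end. The two stowed files lie at y about +66 and +34 mm; the lane from y = -85 to +20 mm is free.
- stowed_a: A file like the loose one, lying in the tray next to its +y wall; same frame as the loose file. Leave it.
- stowed_b: Another file in the tray, with a narrower blade (10 mm), beside the first; same frame. Leave it.
- mat: Green cutting mat fixed to the bench, 280 (x) x 170 (y) x 3 mm thick. Origin: centre of its underside.
- rack: Fixed sloped chisel rack: base 150 x 236 x 12 mm, cheeks 74 mm high, and between them a plywood block whose face looks up at 45 degrees towards the rack's -x. Three slot sockets (15 x 8 mm, 75 deep, square to the face) 70 mm apart along y; which chisel is in which varies. Origin: on the bench, z up, 20 mm to +x of the base's centre.
- rack_mouth (a point): Centre of the middle socket's mouth, on the rack's sloping face, 83 mm above the bench and 53 mm to -x of the rack's origin; the other mouths lie 70 mm to either side in the rack's y.
- chisel: Long-handled chisel in a rack socket, handle up at 45 degrees towards the rack's -x. Wooden handle 22 x 22 mm, 130 long (longest of the three); steel blade 12 x 5, 65 long, all in the socket, 1.5 mm play each side; the shoulder rests on the rack. 0.13 kg. Slides out freely along its axis. Origin: shoulder, where handle and blade meet; z along the handle to its butt; y level, across the rack.
- chisel_grip (a point): On the chisel's axis, 60 mm up the handle from the shoulder; near its centre of mass. The handle can be pinched there across the chisel's y (22 mm) straight from above; at least 40 mm free on each side to the next handle (the handles lie 70 mm apart).
- chisel_butt (a point): Centre of the chisel's handle end (130 mm from the shoulder).
- chisel_tip (a point): Cutting edge of the chisel (65 mm from the shoulder on the other side).
- stub_a: A short chisel in another socket: handle 22 x 22 x 70 mm; same frame as the long chisel. Leave it.
- stub_b: A short palm chisel in another socket: handle 22 x 22 x 45 mm ending in a 36 mm ball, 74 mm overall; same frame. Leave it.
- sanding_block: Cork sanding block, 70 x 40 x 30 mm, on the bench between mat and rack, near the robot. Origin: centre of underside. Leave it.
- glue: Amber glue bottle, 48 mm across, 140 mm high, standing beyond the mat. Origin: centre of underside. Leave it.
- tape: Roll of paper tape, 90 mm across, 24 mm high, lying beyond the mat. Origin: centre of underside. Leave it.

How it is judged:
By the outcome, as a careful person would: the job done as asked, in the order asked, and still so for the second after the job is handed in, while the arm keeps its last pose, push and grip.
It also fails if it takes over 56 s, if anything falls off the work surface, if the arm or the gripper's body presses on something with over 40 N, if the wrist force passes 120 N, or if a joint passes its speed limit or range.

## Working session

There is one attempt and no reset: what is moved stays moved. The work goes in short steps, Python scripts to look and compute and a tool call to move; the robot and the scene stay as the last step left them, time stands still between calls to the robot, and variables do not carry over. Pictures are saved under pics/ and viewed, at most 10 in all, crops included, and the job is handed in when it is done.

Besides the shell and the picture viewer there is one more tool, called by a JSON object that holds its "method" and its "body", one argument or row to a line. arm_command: Moves the arm, as the interface text tells. Its arguments: {"type":"object","properties":{"deltas":{"type":"array","items":{"type":"number"}},"force":{"type":"number"}},"required":["deltas"]}

```bash
mkdir -p pics; ls; python3 - <<'E'
from cell import sensors, optics, arm
import cv2
s=sensors.observe();print({k:s[k] for k in('clock','position','ee_rot','width')},arm.nose_length)
for n in('scene','side'):
    cv2.imwrite(f'pics/{n}0.png',optics.get_image(n));c=optics.calibration(n);print(n,c)
E
```

```text
pics
{'clock': 0.0, 'position': array([0.22575835, 0.5822601 , 0.24495454]), 'ee_rot': array([-5.77652903e-01, -3.08787050e+00,  2.47850128e-03]), 'width': 0.997318484495748} 0.019
scene {'camera_matrix': array([[411.94025657,   0.        , 279.06939641],
       [  0.        , 411.94025657, 204.94948811],
       [  0.        ,   0.        ,   1.        ]]), 'D': array([-0.00525118,  0.        ,  0.        ,  0.        ,  0.        ]), 'rvec': array([ 1.29893459,  2.30072776, -0.91779993]), 'tvec': array([ 0.31856535, -0.27845652,  1.36483061])}
side {'camera_matrix': array([[444.45235077,   0.        , 282.46999245],
       [  0.        , 444.45235077, 218.31516701],
       [  0.        ,   0.        ,   1.        ]]), 'D': array([-0.10585859,  0.        ,  0.        ,  0.        ,  0.        ]), 'rvec': array([ 2.16527688, -0.31229889,  0.16761737]), 'tvec': array([-0.56041819,  0.21410572,  0.9208693 ])}
```

View pics/scene0.png

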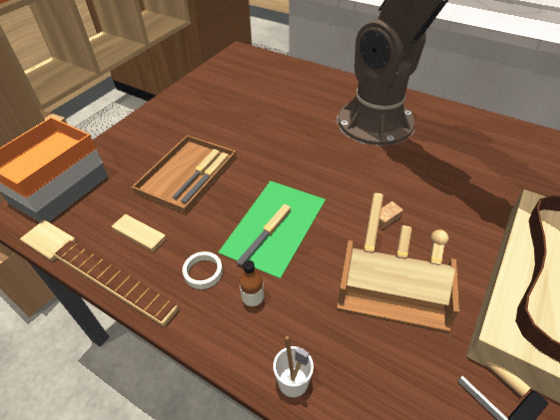

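View pics/side0.png

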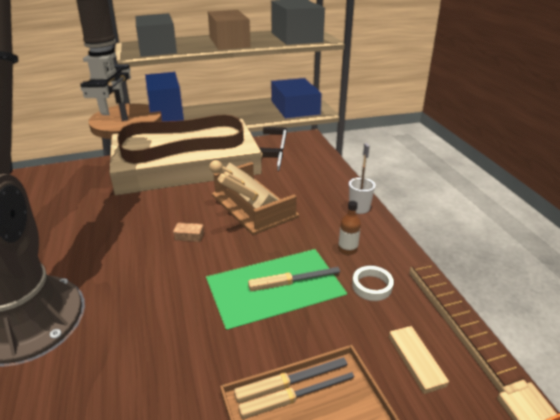

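The scene view shows the loose file with its handle at about (278,218) and tip at (242,262). The tray is around (185,173), with the handles towards (215,160). The long chisel runs from mouth (371,250) to butt (375,197). The side view confirms this: file at (250..340,277), tray at the bottom, chisel at (250,190).

```bash
cat > h.py <<'E'
import numpy as np, cv2
from scipy.spatial.transform import Rotation as R
from cell import sensors, optics, arm
def ray(c,uv):
    n=cv2.undistortPoints(np.float64(uv).reshape(-1,1,2),c['camera_matrix'],c['D']).reshape(-1,2)
    M=R.from_rotvec(np.ravel(c['rvec'])).as_matrix();t=np.ravel(c['tvec'])
    return -M.T@t,np.c_[n,np.ones(len(n))]@M
def plane(c,uv,z):
    o,d=ray(c,uv);return o+d*((z-o[2])/d[:,2])[:,None]
def tri(c1,u1,c2,u2):
    o1,d1=ray(c1,u1);o2,d2=ray(c2,u2);out=[]
    for a,b in zip(d1,d2):
        s=np.linalg.lstsq(np.c_[a,-b],o2-o1,rcond=None)[0];p,q=o1+s[0]*a,o2+s[1]*b
        out.append(np.r_[(p+q)/2,np.linalg.norm(p-q)])
    return np.array(out)
def proj(c,P):
    return cv2.projectPoints(np.float64(P).reshape(-1,1,3),np.float64(c['rvec']),np.float64(c['tvec']),c['camera_matrix'],c['D'])[0].reshape(-1,2)
E
python3 - <<'E'
from h import *
np.set_printoptions(precision=3,suppress=True)
cs=optics.calibration('scene');ci=optics.calibration('side')
print('file h/t scene',plane(cs,[(287,208),(242,263)],.018)); print('side',plane(ci,[(250,284),(339,271)],.018))
print('tray rim',plane(cs,[(187,138),(236,151),(183,209),(135,185)],.026))
print('stowed butts/tips',plane(cs,[(213,152),(222,156),(177,196),(184,201)],.022))
for n,c in(('scene',cs),('side',ci)):
    im=cv2.imread(f'pics/{n}0.png');h=cv2.cvtColor(im,cv2.COLOR_BGR2HSV)
    m=cv2.inRange(h,(50,120,60),(80,255,255));cn=max(cv2.findContours(m,0,2)[0],key=cv2.contourArea)
    q=cv2.approxPolyDP(cv2.convexHull(cn),8,True).reshape(-1,2);p=plane(c,q,.003);print('mat',n,q.tolist(),p[:,:2].tolist(),p.mean(0))
    x0,y0,w,hh=(330,180,140,150) if n=='scene' else (195,150,110,90)
    cv2.imwrite(f'pics/{n}_rack.png',cv2.resize(im[y0:y0+hh,x0:x0+w],None,fx=5,fy=5,interpolation=2))
a=cv2.imread('pics/scene_rack.png');b=cv2.imread('pics/side_rack.png')
a=cv2.resize(a,(400,429));b=cv2.resize(b,(400,327));
cv2.imwrite('pics/rack.png',np.hstack([a,cv2.copyMakeBorder(b,0,102,0,0,0)]))
E
```

```text
file h/t scene [[ 0.499 -0.043  0.018]
 [ 0.703 -0.044  0.018]]
side [[ 0.495 -0.048  0.018]
 [ 0.702 -0.064  0.018]]
tray rim [[ 0.41  -0.457  0.026]
 [ 0.384 -0.289  0.026]
 [ 0.646 -0.271  0.026]
 [ 0.645 -0.446  0.026]]
stowed butts/tips [[ 0.419 -0.349  0.022]
 [ 0.42  -0.314  0.022]
 [ 0.616 -0.32   0.022]
 [ 0.62  -0.291  0.022]]
mat scene [[270, 182], [324, 199], [280, 277], [219, 252]] [[0.4256958591367759, -0.14294771836747427], [0.4074594292211573, 0.019640713866538595], [0.6817923837481479, 0.04680416779285845], [0.6969943085635384, -0.11857263190984824]] [ 0.553 -0.049  0.003]
mat side [[345, 293], [227, 328], [207, 278], [315, 251]] [[0.6944421265620146, -0.12070315979067103], [0.42245015413815495, -0.14669040180976822], [0.4062317722602283, 0.014515651820894093], [0.6805222472802844, 0.037794827212738524]] [ 0.551 -0.054  0.003]
```

View pics/rack.png

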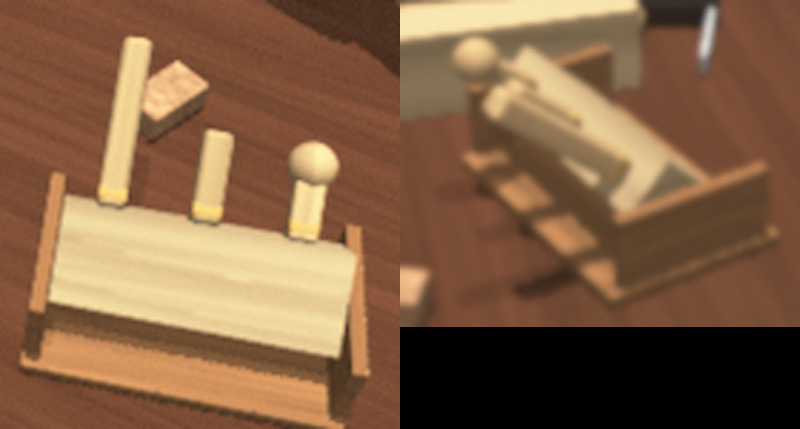

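The left half is the scene crop: the long chisel is in the -y socket, with its shoulder at scene px (370,249) and butt at (378,194). The stubs are in the other two sockets. Next I work out the hover move over the file and the rough chisel geometry.

```bash
python3 - <<'E'
from h import *
np.set_printoptions(precision=3,suppress=True)
cs=optics.calibration('scene');ci=optics.calibration('side')
s=sensors.observe();M=R.from_rotvec(s['ee_rot']).as_matrix();print(M)
c=optics.calibration('wrist');o,d=ray(c,[(280,210)]);print('cam',o-s['position'],d/np.linalg.norm(d), c['camera_matrix'][0,0])
A=lambda u,v:(330+u*140/400,180+v*150/429)
B=lambda u,v:(195+(u-400)*110/400,150+v*90/327)
# butt end centre, shoulder centre(top front edge)
print(tri(cs,[A(137,42),A(113,200),A(215,218),A(305,238),A(314,162)],ci,[B(494,100),B(612,180),B(620,165),B(575,110),B(475,58)]))
print('cheek base corners', plane(cs,[A(22,368),A(340,428)],.012),plane(ci,[B(777,235),B(618,300)],.012))
E
```

```text
[[-0.932  0.362 -0.   ]
 [ 0.362  0.932 -0.001]
 [-0.    -0.001 -1.   ]]
cam [-0.065  0.027  0.139] [[ 0.249 -0.073 -0.966]] 358.7158992944245
[[0.481 0.179 0.168 0.001]
 [0.562 0.205 0.075 0.006]
 [0.562 0.266 0.069 0.056]
 [0.548 0.333 0.079 0.045]
 [0.488 0.328 0.122 0.002]]
cheek base corners [[0.691 0.198 0.012]
 [0.617 0.416 0.012]] [[0.687 0.189 0.012]
 [0.552 0.143 0.012]]
```

{"method": "arm_command", "body": {
  "deltas": [0,0,0.21,0.346,-0.63,0,80,0,0,0.21,0.346,-0.63,0,80,0,0,0.21,0.346,-0.63,0,80,0,0,0.21,0.346,-0.63,0,80,0,0,0.21,0.346,-0.63,0,80,0,0,0.21,0.346,-0.63,0,80,0,0,0.21,0.346,-0.63,0,80,0,0,0.21,0.346,-0.63,0,80,0,0,0.21,0.346,-0.63,0,80,0,0,0.21,0.346,-0.63,0,80,0,0,0.21,0.346,-0.63,0,80,0,0,0.21,0.346,-0.63,0,80,0,0,0.21,0.346,-0.63,0,80,0,0,0.21,0.346,-0.63,0,80,0,0,0.21,0.346,-0.63,0,80,0,0,0.21,0.346,-0.63,0,80,0,0,0.21,0.346,-0.63,0,80,0,0,0.21,0.346,-0.63,0,80]
}}

```text
clock: 1.9
position: [0.5714, -0.0456, 0.2455]
ee_rot: [-0.06, -3.14, -0.001]
force: [-1.2, 1.3, 0.2]
width: 0.874
gripper_force: 0.0
```

```bash
python3 - <<'E'
from h import *
np.set_printoptions(precision=4,suppress=True)
s=sensors.observe();c=optics.calibration('wrist');im=optics.get_image('wrist');cv2.imwrite('pics/w1.png',im)
M=R.from_rotvec(s['ee_rot']).as_matrix();print(s['clock'],s['position'],'tool y',M[:,1],s['force'])
h=cv2.cvtColor(im,cv2.COLOR_BGR2HSV)
m=cv2.inRange(h,(50,120,60),(80,255,255));cn=max(cv2.findContours(m,0,2)[0],key=cv2.contourArea)
hull=np.zeros_like(m);cv2.fillConvexPoly(hull,cv2.convexHull(cn),255);hull=cv2.erode(hull,np.ones((7,7)))
o=cv2.bitwise_and(hull,cv2.bitwise_not(m))
y=cv2.bitwise_and(o,cv2.inRange(h,(8,60,110),(32,255,255)));d=cv2.bitwise_and(o,cv2.inRange(h,(0,0,0),(180,110,110)))
for n,k,z in(('handle',y,.023),('blade',d,.018)):
    q=max(cv2.findContours(cv2.morphologyEx(k,2,np.ones((3,3))),0,1)[0],key=cv2.contourArea);r=cv2.minAreaRect(plane(c,q.reshape(-1,2),z)[:,:2].astype(np.float32)*1000)
    print(n,cv2.contourArea(q),r, cv2.boundingRect(q))
E
```

```text
1.9 [ 0.5714 -0.0456  0.2455] tool y [0.038  0.9993 0.0008] [-1.2101  1.3067  0.1885]
handle 1949.5 ((541.5039672851562, -48.02430725097656), (21.16527557373047, 98.56625366210938), 88.79029083251953) (256, 104, 23, 100)
blade 665.5 ((624.09716796875, -49.905372619628906), (14.030025482177734, 62.27192306518555), 87.97897338867188) (262, 204, 14, 56)
```

View pics/w1.png

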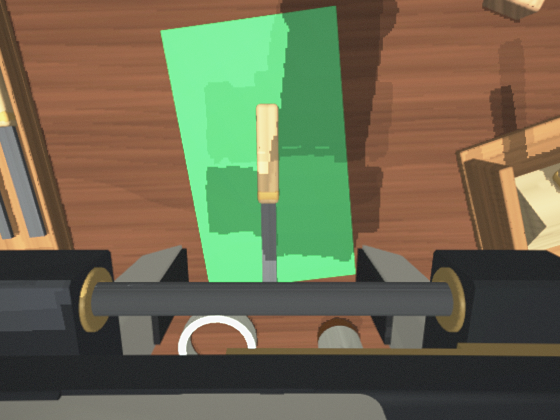

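The wrist view shows the handle at px (256..279, 104..204), with the blade continuing down to about row 280. The yaw is about -1.4° and the grip point is at (0.5665, -0.0485). I'll descend and grip.

{"method": "arm_command", "body": {
  "deltas": [0,0,0.008,-0.005,-0.003,-0.05,50,0,0,0.008,-0.005,-0.003,-0.1,50,0,0,0.008,-0.005,-0.003,-0.15,50,0,0,0.008,-0.005,-0.003,-0.18,50,0,0,0.008,-0.005,-0.003,-0.2,50,0,0,0.008,-0.005,-0.003,-0.21,50,0,0,0.008,-0.005,-0.003,-0.2195,50,0,0,0.008,-0.005,-0.003,-0.2195,50,0,0,0.008,-0.005,-0.003,-0.2195,10,0,0,0.008,-0.005,-0.003,-0.2195,10,0,0,0.008,-0.005,-0.003,-0.2195,10,0,0,0.008,-0.005,-0.003,-0.2195,10,0,0,0.008,-0.005,-0.003,-0.2195,10,0,0,0.008,-0.005,-0.003,-0.2195,10,0,0,0.008,-0.005,-0.003,-0.2195,10,0,0,0.008,-0.005,-0.003,-0.2195,10],
  "force": 25
}}

```text
clock: 3.55
position: [0.5673, -0.0502, 0.0268]
ee_rot: [0.043, 3.141, 0.0]
force: [-0.4, 1.0, 5.8]
width: 0.236
gripper_force: 25.0
```

{"method": "arm_command", "body": {
  "deltas": [0,0,0,0,0,0.02,10,0,0,0,0,0,0.05,10,0,0,0,0,0,0.09,10,0,0,0,0,0,0.13,10,0,0,0.02,-0.02,-0.04,0.16,10,0,0,0.04,-0.03,-0.08,0.18,10,0,0,0.063,-0.04,-0.12,0.18,10,0,0,0.063,-0.05,-0.16,0.18,10,0,0,0.063,-0.06,-0.2,0.18,10,0,0,0.063,-0.07,-0.24,0.18,10,0,0,0.063,-0.076,-0.28,0.18,10,0,0,0.063,-0.076,-0.31,0.18,10,0,0,0.063,-0.076,-0.335,0.18,10,0,0,0.063,-0.076,-0.35,0.18,10,0,0,0.063,-0.076,-0.35,0.18,10,0,0,0.063,-0.076,-0.35,0.18,10,0,0,0.063,-0.076,-0.35,0.18,10]
}}

```text
clock: 5.25
position: [0.4915, -0.3985, 0.2061]
ee_rot: [-0.115, 3.139, 0.002]
force: [-0.2, 0.4, -0.8]
width: 0.239
gripper_force: 25.0
```

```bash
python3 - <<'E'
from h import *
np.set_printoptions(precision=4,suppress=True)
s=sensors.observe();c=optics.calibration('wrist');im=optics.get_image('wrist');cv2.imwrite('pics/w2.png',im)
M=R.from_rotvec(s['ee_rot']).as_matrix();print(s['clock'],s['position'],'R',M,s['force'],s['width'])
E
```

```text
5.25 [ 0.4915 -0.3985  0.2061] R [[-0.9973 -0.0734 -0.    ]
 [-0.0734  0.9973  0.0013]
 [-0.0001  0.0013 -1.    ]] [-0.2225  0.4281 -0.797 ] 0.2389824387984335
```

View pics/w2.png

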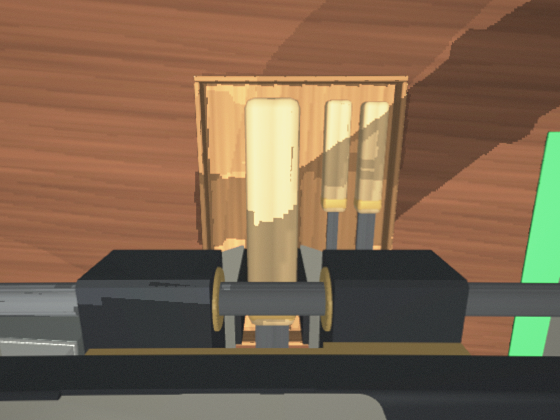

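The held handle spans px (247..298, 98..325), nearly parallel to the stowed handles (b 325..350, a 361..388, from row 100). The tray's rear rim corners are (194,78) and (407,78).

```bash
python3 - <<'E'
from h import *
np.set_printoptions(precision=4,suppress=True)
c=optics.calibration('wrist');im=cv2.imread('pics/w2.png');s=sensors.observe()
p=plane(c,[(194,78),(407,78),(206,240),(389,240)],.026);print('rim corners,inner/side pts',p);u=(p[1]-p[0])[:2]
ya=np.degrees(np.arctan2(-u[0],u[1]));print('yaw from wall',ya,np.linalg.norm(u))
h=cv2.cvtColor(im,cv2.COLOR_BGR2HSV)
for n,q,z in(('b',[(338,101),(334,210)],.025),('a',[(375,103),(369,212)],.025)):
    w=plane(c,q,z);dd=w[1]-w[0];print(n,w[:,:2],np.degrees(np.arctan2(dd[1],dd[0])),np.linalg.norm(dd))
hz=s['position'][2]-.001
w=plane(c,[(272,99),(272,300)],hz+.0);print('held',w,np.degrees(np.arctan2(*(w[1]-w[0])[[1,0]])))
cs=optics.calibration('scene')
print('tray local of tcp:')
th=np.radians(4.2);U=np.array([np.cos(th),np.sin(th)]);V=np.array([-U[1],U[0]])
m=(p[0]+p[1])[:2]/2
print('centre from rear rim',m+.13*U,'b local y',(plane(c,[(336,160)],.025)[0,:2]-m)@V,'tcp local',(s['position'][:2]-m)@U-.13,(s['position'][:2]-m)@V)
g=cv2.GaussianBlur(h[:,:,2],(5,5),0)
E
```

```text
rim corners,inner/side pts [[ 0.3983 -0.4695  0.026 ]
 [ 0.3854 -0.2922  0.026 ]
 [ 0.5411 -0.4559  0.026 ]
 [ 0.5283 -0.2841  0.026 ]]
yaw from wall 4.166218796222238 0.1777141492332942
b [[ 0.4075 -0.347 ]
 [ 0.5034 -0.3389]] 4.871814104796453 0.09617117395858067
a [[ 0.4069 -0.3154]
 [ 0.5029 -0.3064]] 5.357942402390864 0.0963830604337979
held [[ 0.4168 -0.403   0.2052]
 [ 0.4998 -0.3968  0.2052]] 4.246511672339756
tray local of tcp:
centre from rear rim [ 0.5215 -0.3713] b local y 0.033319392718349446 tcp local -0.03193602046423545 -0.02498170466583941
```

{"method": "arm_command", "body": {
  "deltas": [0,0,0.004,-0.006,-0.006,-0.04,10,0,0,0.004,-0.006,-0.006,-0.08,10,0,0,0.004,-0.006,-0.006,-0.11,10,0,0,0.004,-0.006,-0.006,-0.135,10,0,0,0.004,-0.006,-0.006,-0.15,10,0,0,0.004,-0.006,-0.006,-0.16,10,0,0,0.004,-0.006,-0.006,-0.168,10,0,0,0.004,-0.006,-0.006,-0.172,10,0,0,0.004,-0.006,-0.006,-0.174,10,0,0,0.004,-0.006,-0.006,-0.175,10,0,0,0.004,-0.006,-0.006,-0.175,10,0,0,0.004,-0.006,-0.006,-0.175,10]
}}

```text
clock: 6.5
position: [0.4851, -0.4065, 0.0317]
ee_rot: [-0.122, 3.139, -0.001]
force: [-0.7, -0.2, -0.6]
width: 0.239
gripper_force: 25.0
```

{"method": "arm_command", "body": {
  "deltas": [0,0,0,0,0,-0.001,10,0,0,0,0,0,-0.0015,10,0,0,0,0,0,-0.002,10,0,0,0,0,0,-0.0022,10,0,0,0,0,0,-0.0022,10]
}}

```text
clock: 7.0
position: [0.4849, -0.4062, 0.029]
ee_rot: [0.122, -3.139, -0.0]
force: [0.2, 0.4, -1.2]
width: 0.236
gripper_force: 25.0
```

{"method": "arm_command", "body": {
  "deltas": [0,0,0,0,0,-0.0005,10,0,0,0,0,0,-0.001,10,0,0,0,0,0,-0.001,10]
}}

```text
clock: 7.3
position: [0.4849, -0.4062, 0.0288]
ee_rot: [-0.122, 3.139, 0.0]
force: [-3.2, 1.4, 7.9]
width: 0.237
gripper_force: 25.0
```

Contact with the tray floor is felt. I'll ease off and open a little.

{"method": "arm_command", "body": {
  "deltas": [0,0,0,0,0,0.0005,22,0,0,0,0,0,0.0005,23,0,0,0,0,0,0.0005,25,0,0,0,0,0,0.0005,30,0,0,0,0,0,0.0005,38,0,0,0,0,0,0.0005,38,0,0,0,0,0,0.0005,38,0,0,0,0,0,0.02,38,0,0,0,0,0,0.05,38,0,0,0,0,0,0.1,38,0,0,0,0,0,0.15,38,0,0,0,0,0,0.2,38,0,0,0,0,0,0.22,38,0,0,0,0,0,0.22,38]
}}

```text
clock: 8.7
position: [0.4862, -0.4076, 0.2523]
ee_rot: [-0.122, 3.134, -0.007]
force: [0.7, -0.1, 0.6]
width: 0.417
gripper_force: 0.0
```

```bash
python3 - <<'E'
from h import *
np.set_printoptions(precision=4,suppress=True)
s=sensors.observe();c=optics.calibration('wrist');im=optics.get_image('wrist');sc=optics.get_image('scene')
M=R.from_rotvec(s['ee_rot']).as_matrix();print(s['clock'],s['position'],'R',M[:,1],s['width'])
b=cv2.resize(sc[120:230,120:260],(420,330))
cv2.imwrite('pics/w3.png',cv2.resize(np.hstack([im,cv2.copyMakeBorder(b,0,90,0,0,0)]),(784,336)))
cv2.imwrite('pics/w3full.png',im)
E
```

```text
8.7 [ 0.4862 -0.4076  0.2523] R [-0.0776  0.997  -0.0044] 0.4166029956942983
```

View pics/w3.png

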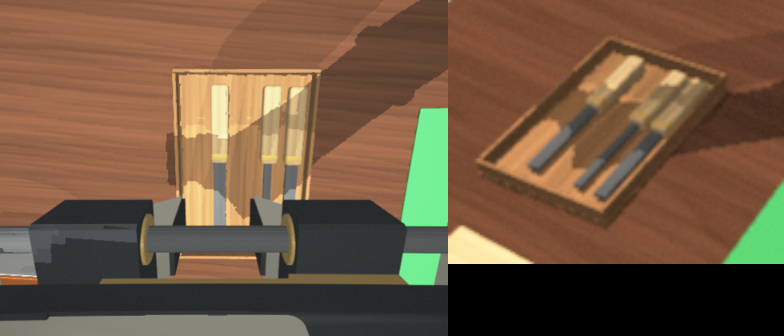

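The file lies flat in the free lane, parallel to the stowed ones, with its handle at the same end (wrist px about (220,85..215), handles towards the robot). Next is the chisel.

{"method": "arm_command", "body": {
  "deltas": [0,0,0.15,0.039,0.6,0.068,46,0,0,0.15,0.039,0.6,0.068,46,0,0,0.15,0.039,0.6,0.068,46,0,0,0.15,0.039,0.6,0.068,46,0,0,0.15,0.039,0.6,0.068,46,0,0,0.15,0.039,0.6,0.068,46,0,0,0.15,0.039,0.6,0.068,46,0,0,0.15,0.039,0.6,0.068,46,0,0,0.15,0.039,0.6,0.068,46,0,0,0.15,0.039,0.6,0.068,46,0,0,0.15,0.039,0.6,0.068,46,0,0,0.15,0.039,0.6,0.068,46,0,0,0.15,0.039,0.6,0.068,46,0,0,0.15,0.039,0.6,0.068,46,0,0,0.15,0.039,0.6,0.068,46,0,0,0.15,0.039,0.6,0.068,46]
}}

```text
clock: 10.4
position: [0.524, 0.1916, 0.3154]
ee_rot: [0.486, -3.103, 0.002]
force: [-0.4, 0.7, 0.0]
width: 0.498
gripper_force: 0.0
```

```bash
python3 - <<'E'
from h import *
np.set_printoptions(precision=4,suppress=True)
s=sensors.observe();c=optics.calibration('wrist');im=optics.get_image('wrist');cv2.imwrite('pics/w4.png',im)
M=R.from_rotvec(s['ee_rot']).as_matrix();print(s['clock'],s['position'],'R',M,s['width'])
np.save('w4.npy',s['position'])
E
```

```text
10.4 [0.524  0.1916 0.3154] R [[-0.9521 -0.3057 -0.001 ]
 [-0.3057  0.9521 -0.0012]
 [ 0.0013 -0.0008 -1.    ]] 0.49791431676016734
```

View pics/w4.png

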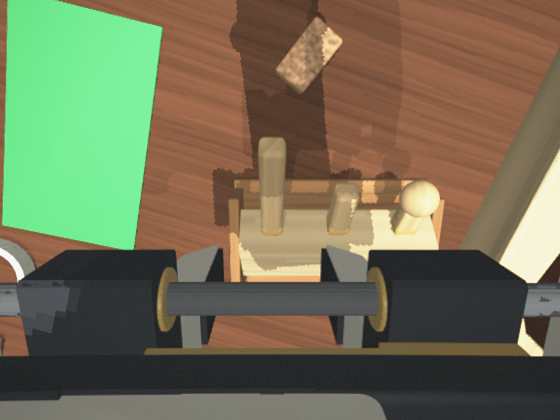

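The wrist view shows the long chisel with its butt edge at (272,137) and shoulder at (272,233). The rack base edge is horizontal, so the tool yaw already matches the rack.

```bash
python3 - <<'E'
from h import *
np.set_printoptions(precision=4,suppress=True)
c=optics.calibration('wrist');cs=optics.calibration('scene');p=np.load('w4.npy')
a=np.array([-.673,-.216,.707]);n=np.array([.673,.216,.707])
e1=plane(c,[(272,233)],.083+.0078)[0]-.011*n
e2=plane(c,[(272,137)],.083+.0919-.0078)[0]+.011*n-.13*a
A=lambda u,v:(330+u*140/400,180+v*150/429)
w=plane(c,[(235,181),(440,181)],.012);d=w[1]-w[0];print('base edge yaw',np.degrees(np.arctan2(-d[0],d[1])),np.linalg.norm(d))
e3=plane(cs,[A(113,192)],.083+.0078)[0]-.011*n
print(e1,e2,e3)
for e in(e1,e2,e3): print('grip-tcp',e+.06*a-p)
w=plane(c,[(261.5,225),(282,225),(259,150),(285,150)],.15);print((w[0]+w[1])/2,(w[2]+w[3])/2)
E
```

```text
base edge yaw 17.79707722604429 0.25521659002624375
[0.5671 0.2065 0.083 ] [0.5692 0.2072 0.083 ] [0.5567 0.2034 0.083 ]
grip-tcp [ 0.0027  0.0019 -0.1899]
grip-tcp [ 0.0049  0.0026 -0.19  ]
grip-tcp [-0.0076 -0.0012 -0.1899]
[0.5485 0.2003 0.15  ] [0.4855 0.1803 0.15  ]
```

{"method": "arm_command", "body": {
  "deltas": [-0.028,0.088,0,0.002,0.0015,-0.02,46,-0.057,0.176,0,0.002,0.0015,-0.05,46,-0.085,0.264,0,0.002,0.0015,-0.08,46,-0.085,0.264,0,0.002,0.0015,-0.09,46,-0.085,0.264,0,0.002,0.0015,-0.09,46,-0.085,0.264,0,0.002,0.0015,-0.09,46,-0.085,0.264,0,0.002,0.0015,-0.09,46]
}}

```text
clock: 11.15
position: [0.5265, 0.1952, 0.2296]
ee_rot: [0.423, -2.683, 0.09]
force: [-0.1, 0.7, 0.1]
width: 0.499
gripper_force: 0.0
```

```bash
python3 - <<'E'
from h import *
np.set_printoptions(precision=3,suppress=True)
s=sensors.observe();c=optics.calibration('wrist');im=optics.get_image('wrist');cv2.imwrite('pics/w5.png',im)
M=R.from_rotvec(s['ee_rot']).as_matrix();print(s['clock'],s['position'],'R',M,s['joints'])
p=s['position'].copy();a=np.array([-.673,-.216,.707])
print('expected axis px',proj(c,[[.568,.207,.083]+k*a for k in(0,.06,.13)]))
print('tool plane y=0 px',proj(c,[p+M@np.array([k,0,z]) for k in(0,.06) for z in(0,.09)]))
E
```

```text
11.15 [0.526 0.195 0.23 ] R [[-0.865 -0.308 -0.396]
 [-0.28   0.951 -0.127]
 [ 0.416  0.001 -0.909]] [-0.446  0.606  0.042  1.404 -0.064  1.56   1.492]
expected axis px [[268.653 331.445]
 [268.437 279.105]
 [268.09  196.862]]
tool plane y=0 px [[269.736 283.02 ]
 [270.567 221.748]
 [269.516 139.616]
 [270.489 129.658]]
```

View pics/w5.png

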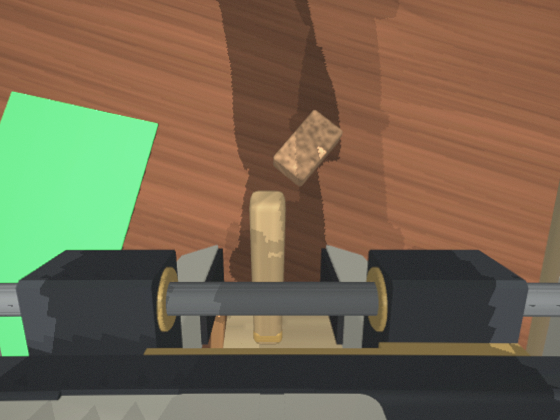

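The chisel handle at px (251..285, from row 192) is centred near column 268, against the tool plane at 270. That means a shift of about -1.5 mm in y, then descend and grip.

{"method": "arm_command", "body": {
  "deltas": [0,0,0,0,-0.0015,-0.035,46,0,0,0,0,-0.0015,-0.065,46,0,0,0,0,-0.0015,-0.085,46,0,0,0,0,-0.0015,-0.097,46,0,0,0,0,-0.0015,-0.103,46,0,0,0,0,-0.0015,-0.103,46,0,0,0,0,-0.0015,-0.103,30,0,0,0,0,-0.0015,-0.103,24,0,0,0,0,-0.0015,-0.103,10,0,0,0,0,-0.0015,-0.103,10,0,0,0,0,-0.0015,-0.103,10,0,0,0,0,-0.0015,-0.103,10,0,0,0,0,-0.0015,-0.103,10],
  "force": 30
}}

```text
clock: 12.5
position: [0.5261, 0.1935, 0.1234]
ee_rot: [0.423, -2.677, 0.093]
force: [0.0, -1.6, 5.5]
width: 0.24
gripper_force: 29.8
```

{"method": "arm_command", "body": {
  "deltas": [0,0,0,-0.0067,-0.0022,0.0071,10,0,0,0,-0.0135,-0.0043,0.0141,10,0,0,0,-0.0202,-0.0065,0.0212,10,0,0,0,-0.0269,-0.0086,0.0283,10]
}}

```text
clock: 12.9
position: [0.498, 0.185, 0.1519]
ee_rot: [0.423, -2.676, 0.092]
force: [1.0, -0.1, -1.5]
width: 0.24
gripper_force: 29.8
```

{"method": "arm_command", "body": {
  "deltas": [0,0,0,-0.011,-0.0035,0.0115,10,0,0,0,-0.022,-0.007,0.023,10,0,0,0,-0.033,-0.0106,0.0347,10,0,0,0,-0.044,-0.014,0.046,10,0,0,0,-0.05,-0.016,0.07,10,0,0,0,-0.05,-0.016,0.1,10,0,0,0,-0.05,-0.016,0.13,10,0,0,0,-0.05,-0.016,0.15,10,0,0,0,-0.05,-0.016,0.15,10,0,0,0,-0.05,-0.016,0.15,10]
}}

```text
clock: 13.9
position: [0.4486, 0.169, 0.3014]
ee_rot: [0.423, -2.677, 0.092]
force: [-1.1, 0.7, -2.6]
width: 0.239
gripper_force: 29.8
```

```bash
python3 - <<'E'
from h import *
np.set_printoptions(precision=3,suppress=True)
s=sensors.observe();print(s['clock'],s['position'],s['width'],s['force'],s['joints'])
y=np.array([-.306,.952,0])
T=R.from_euler('z',-12.3,degrees=True)*R.from_rotvec(-np.pi/4*y)
print(T.as_rotvec()/(np.pi/2), np.array([.525,-.054,.31])-s['position'])
E
```

```text
13.9 [0.449 0.169 0.301] 0.23868234578420158 [-1.104  0.693 -2.571] [-0.457  0.422  0.034  1.535 -0.061  1.618  1.472]
[ 0.101 -0.491 -0.13 ] [ 0.076 -0.223  0.009]
```

{"method": "arm_command", "body": {
  "deltas": [0.007,-0.033,-0.009,0.005,-0.015,0.01,10,0.014,-0.066,-0.018,0.01,-0.03,0.02,10,0.021,-0.1,-0.027,0.015,-0.045,0.02,10,0.028,-0.135,-0.036,0.02,-0.06,0.02,10,0.035,-0.17,-0.045,0.026,-0.077,0.02,10,0.042,-0.205,-0.054,0.032,-0.094,0.02,10,0.049,-0.24,-0.063,0.038,-0.11,0.02,10,0.056,-0.275,-0.072,0.044,-0.127,0.02,10,0.063,-0.31,-0.081,0.05,-0.144,0.02,10,0.07,-0.345,-0.09,0.056,-0.16,0.02,10,0.077,-0.38,-0.1,0.062,-0.176,0.02,10,0.084,-0.415,-0.11,0.066,-0.192,0.02,10,0.091,-0.445,-0.118,0.07,-0.205,0.02,10,0.097,-0.47,-0.125,0.074,-0.215,0.02,10,0.101,-0.485,-0.13,0.076,-0.221,0.02,10,0.101,-0.491,-0.13,0.076,-0.223,0.02,10,0.101,-0.491,-0.13,0.076,-0.223,0.02,10,0.101,-0.491,-0.13,0.076,-0.223,0.02,10,0.101,-0.491,-0.13,0.076,-0.223,0.02,10]
}}

```text
clock: 15.8
position: [0.525, -0.0533, 0.3211]
ee_rot: [-0.138, 2.789, 0.023]
force: [-0.1, 0.3, -0.9]
width: 0.24
gripper_force: 29.8
```

```bash
python3 - <<'E'
from h import *
np.set_printoptions(precision=3,suppress=True)
s=sensors.observe();print(s['clock'],s['position'],s['width'],s['force']);print(R.from_rotvec(s['ee_rot']).as_matrix())
a=optics.get_image('scene');b=optics.get_image('side')
np.save('sc.npy',a);np.save('si.npy',b);p=s['position']
for n,im in(('scene',a),('side',b)): print(n,proj(optics.calibration(n),[p,p-[.07,0.007,0],p+[.125,.0125,0]]))
cv2.imwrite('pics/f.png',np.hstack([cv2.resize(a[80:300,180:400],(400,400)),cv2.resize(b[120:340,180:400],(400,400))]))
E
```

```text
15.8 [ 0.525 -0.053  0.321] 0.24001219770298474 [-0.148  0.309 -0.948]
[[-0.935 -0.098  0.341]
 [-0.093  0.995  0.033]
 [-0.342 -0.001 -0.94 ]]
scene [[275.705 114.725]
 [290.018  97.448]
 [246.199 150.354]]
side [[260.402 162.14 ]
 [223.582 169.061]
 [321.531 150.85 ]]
```

View pics/f.png

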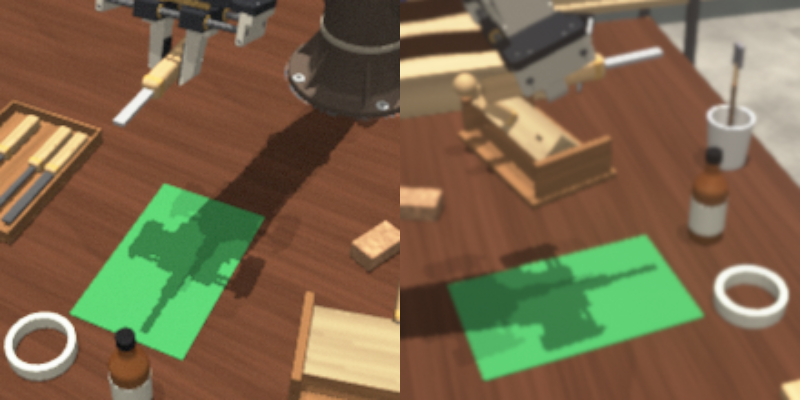

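The tip is at scene (244,148) and side (323.5,148), close to the predicted level position. I'll triangulate it against the TCP to check the pitch.

```bash
python3 - <<'E'
from h import *
np.set_printoptions(precision=4,suppress=True)
cs=optics.calibration('scene');ci=optics.calibration('side');p=sensors.observe()['position']
S=lambda u,v:(180+u*.55,80+v*.55)
I=lambda u,v:(180+(u-400)*.55,120+v*.55)
t=tri(cs,[S(118,122),S(148,89)],ci,[I(661,51),I(604,65)]);print(t,t[:,:3]-p)
d=t[0,:3]-p;print(np.degrees(np.arctan2(d[2],np.hypot(*d[:2]))),np.linalg.norm(d))
E
```

```text
[[ 0.6519 -0.0429  0.3285  0.0023]
 [ 0.5862 -0.0497  0.3247  0.0031]] [[0.1267 0.0104 0.0072]
 [0.0611 0.0037 0.0035]]
3.255235394443849 0.12735589761849478
```

```bash
cat > lev.py <<'E'
from h import *
np.set_printoptions(precision=4,suppress=True)
def lev(a,b):
    N=[]
    for n,im in(('scene',a),('side',b)):
        c=optics.calibration(n);p=sensors.observe()['position'];q=proj(c,[p+[.05,.005,.003],p+[.135,.0135,.003]])
        m=np.zeros(im.shape[:2],np.uint8);cv2.line(m,*[tuple(int(v) for v in r) for r in q],255,13)
        h=cv2.cvtColor(im,cv2.COLOR_BGR2HSV);k=cv2.bitwise_and(m,cv2.inRange(h,(0,0,130),(180,60,255)))
        _,l,st,_=cv2.connectedComponentsWithStats(k);i=1+np.argmax(st[1:,4]);ys,xs=np.where(l==i)
        vx,vy,x,y=cv2.fitLine(np.c_[xs,ys].astype(np.float32),2,0,.01,.01).ravel();print(n,len(xs),xs.min(),xs.max(),ys.min(),ys.max())
        _,d=ray(c,[(x-15*vx,y-15*vy),(x+15*vx,y+15*vy)]);N.append(np.cross(d[0],d[1]))
    u=np.cross(*N);u/=np.linalg.norm(u);u*=np.sign(u[0]);print('dir',u,'pitch deg',np.degrees(np.arcsin(u[2])))
E
python3 -c "
from lev import *
lev(np.load('sc.npy'),np.load('si.npy'))"
```

```text
scene 161 242 264 128 148
side 172 292 324 146 156
dir [0.9969 0.0562 0.0548] pitch deg 3.1439836058712407
```

Both measurements give about 3° tip-up, so I'll rotate the tip down.

{"method": "arm_command", "body": {
  "deltas": [0,0.01,0,0,0,0,10,0,0.02,0,0,0,0,10,0,0.03,0,0,0,0,10,0,0.03,0,0,0,0,10,0,0.03,0,0,0,0,10,0,0.03,0,0,0,0,10,0,0.03,0,0,0,0,10,0,0.03,0,0,0,0,10]
}}

```text
clock: 16.7
position: [0.5249, -0.0539, 0.3213]
ee_rot: [-0.138, 2.835, 0.026]
force: [0.3, -0.5, -2.7]
width: 0.237
gripper_force: 29.8
```

```bash
python3 -c "
from lev import *
lev(optics.get_image('scene'),optics.get_image('side'))
s=sensors.observe();print(s['clock'],s['position'],s['dq'],s['width'],s['gripper_force'])"
```

```text
scene 168 242 263 129 150
side 165 293 324 148 158
dir [0.9974 0.0715 0.0031] pitch deg 0.18037865548916457
16.8 [ 0.525  -0.0538  0.3214] [ 0.0002  0.0014 -0.0016 -0.0016 -0.0006  0.001  -0.0009] 0.23710262974515345 29.761258363723755
```

The chisel is level, still and held about 31 cm up over the mat. Handing in.

```bash
python3 -c "
from cell import arm
print(arm.sign_off())"
```

```text
the job is handed in; nothing more can be done
None
```

The file lies flat in the tray, in line with the other two and with its handle at the same end. The long chisel is held still over the mat, about 31 cm above the bench and level to within about 0.2° as measured by the cameras. The job was handed in at 16.8 s.

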